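# Gauge the depth of a post holder's bore

### The arm

A 6-joint arm with a two-finger parallel gripper is mounted at the origin on the work surface. World frame = base frame: x ahead of the robot, y to its left, z up, the work surface at z = 0. Lengths are in m, angles in rad, forces in N, time in s.
With the tool pointing down it reaches from about 0.35 to 0.775 m from the base axis. Payload 7.3 kg.
Tool frame: the origin (TCP) lies at the very end of the fingers, on their centre line; the grasp point (between the pads) lies grip_point_offset behind it (grip_point_offset is the distance from the TCP to the grasp point, in m); z points along the fingers, y is the direction in which the jaws open and shut (so a half turn about z gives the same grasp; the last joint's range is limited). The gripper opens to 92 mm and grips with 3 to 60 N. Pads are 19 mm wide; open, the fingers measure 130 mm over their backs; the gripper's body (75 mm by 190 mm) begins 47 mm behind the grasp point.
Start: joints at [-1.325, 0.342, 1.524, -0, 1.275, -0.146], TCP at [0.2, -0.485, 0.227] pointing down, gripper open.
Joint ranges: [-2.53, 2.53], [-0.77, 2.02], [0.04, 2.7], [-1, 4.14], [0.28, 2.66], [-3.11, 3.11]. Speed limits (rad/s): [2.57, 2.57, 3.14, 3.14, 3.14, 3.14].

### API

Orientations are given as [roll, pitch, yaw] about the fixed x, y, z axes, in that order (R = Rz(yaw) Ry(pitch) Rx(roll)).
In Python, from cell import * gives the robot as it stands.
- The arm moves only by the shell command python3 -m inch 'ROWS' [OPENING] [FORCE]. ROWS is JSON, a list that holds one entry, the list of rows, each a list of 4 numbers: the shift along the tool's x, y, z in mm, then the turn about the tool's z in rad. In form: [[[x, y, z, roll], ...]]. A call has 1 to 10 rows; each row shifts and turns the commanded pose from where the row before left it, along the tool's axes as they then stand; what a row does not reach is not made up. A row lasts 1/8 s, in which the tool goes at most 62.5 mm and 10.7 degrees, less where a joint would pass 70% of its speed; a pose out of reach is approached as far as the arm can. A call with a gripper value outside its range is refused whole. OPENING is the closure, from -1 (fully open) to 1 (shut), set as the call begins (- or left out, the last holds). The fingers move at their own pace and stop on an object; FORCE is the grip in N (left out, the last holds). Time passes only in rows, so rows that do not move let the fingers close. It gives the time, the measured TCP pose, the force and the opening at its end, in the units of the state.
- observe(): the state, without advancing time (a new reading comes with each control period).
- read_camera(name): name is "scene" or "side" or "wrist"; returns a dict with "img" (480x640x3 uint8, blue, green, red), "fx", "fy", "cx", "cy" (pixels), "k1" (the pictures are not rectified: a ray, as slopes to the right and down, at radius r is drawn at 1 + k1 r^2 times it, then the intrinsics apply), "eye" and "rotation" of the camera in the world; the wrist camera has in their place "T_tool_cam" (4x4, takes a point from camera to tool coordinates, whose origin is the TCP and whose axes are the flange's). Camera axes: x right, y down, z forward; pixel columns grow to the right and rows downward; lengths in m; the calibration is good to about 2 mm. A picture is of the moment at which its call begins: read the wrist's pose just before it. There is no depth.
- hand_in(): hands the job in, once; it reports no verdict.
Trained networks look in the newest picture that a camera, given by its name, has taken for a name from the list of things; names that differ only in an ending like _2 or _b are one class to them, and where a whole thing is asked for, a point or a joint stands for the part that bears it (a point fixed in the world has none). Each returns a list of dicts, best first, with "conf" (0 to 1); they miss things now and then, are a little off and sometimes report something else, mostly with a low value. They report only what shows in the picture. A call takes as long as a camera call. They do not tell look-alikes from the thing itself.
- boxes_of(camera, label): "at" ([row, column] in pixels, amid what is visible of it).
- place_of(camera, label): "at" ([row, column] in pixels: a listed point, or the origin of a listed thing).
The state is a dict: "time": time; "qpos": joint angles; "qvel": joint speeds; "joint_efforts": joint torques, N m; "tool_pos": TCP position; "tool_rot": TCP orientation; "contact_force": force on the tool from outside, world axes, zero at the start; "torque": the same for the moment, N m; "opening": finger opening in m.
Only numpy, scipy, OpenCV 4.12 (cv2) and the standard library are available. Lean on these libraries where they do the work, as an engineer would, in place of code of your own. Each camera call takes 0.05 s, during which the arm holds its last target. There are 200 camera calls.

### The job

Take the depth of the taller empty post holder on the rail: lift the depth gauge off its stand by the rod's head, seat its bar flat on the holder's rim with the rod in the bore, and push the rod down gently until you feel it bottom. Then set the gauge back upright on its stand, bar flat on the deck, without shifting the rod, so that I can read the depth from it. Leave everything else as it is.

Things in the scene. Friction and masses are not known exactly. Their poses are not given: they have to be found in the camera images.
- gauge: Loose steel depth gauge, 0.23 kg in all: a cross bar (16 mm along its own x, 80 mm along its own y, 12 mm high) with a round boss (22 mm across, 14 mm high) on its middle, through which a round steel rod slides up and down. Origin at the centre of the bar's flat underside, on the rod's axis; its z points up. It starts on its stand with the rod through the stand's hole.
- rod_head (a point): Centre (half-way up) of the round knurled head on top of the gauge's rod, 22 mm across, 20 mm high: the place to grip, from above. The rod under it is 9 mm thick and 120 mm long from the head's underside to its slightly tapered tip, so the tip lies 130 mm below this point. The bar's boss stays at least 19 mm below the head. The rod slides in the bar with a steady drag of about 5 N, either way; the drag carries the bar (1 to 1.7 N) when the gauge is lifted by its head.
- rod (a joint): Travel of the rod in m: how far its tip stands out below the bar's underside; 0 flush, at most 0.075, growing as the rod is pushed down. It starts between 0.008 and 0.018. It stays where it is left.
- rod_tip (a point): Centre of the rod's lower end, on its axis.
- holder_mouth (a point): Centre of the top rim of the taller of the two empty black post holders on the black rail, 120 mm above the work surface: a round upright tube 75 mm high, 32 mm outside, with a blind bore 13 mm across. The depth of the bore is not known beforehand (between 30 and 58 mm below the rim); its floor is hard. It is fixed. The shorter holder (tube 45 mm high) is not the one.
- stand_deck (a point): Centre of the flat top (deck), 85 mm above the work surface, of the fixed aluminium gauge stand (64 by 96 mm, its own y along the long side). The deck has a 16 mm through hole on this point in which the gauge's rod hangs; below it, 77 mm are free.
- spare_post: Bystander: loose steel post 13 mm thick on a 29 mm foot, 70 mm high, standing on the table; origin under its foot.
- lens_cell: Bystander: loose flat black lens cell, 49 mm across, 14 mm high; origin under its centre.
- screwdriver: Bystander: loose screwdriver lying on the table.
- cleaner: Bystander: loose closed bottle, 52 mm across, 120 mm high; origin under its centre.
- spare_clamp: Bystander: loose black clamp foot 50 by 30 by 12 mm with an 18 mm steel knob on it, 34 mm high; origin under its centre.
Mind the look-alikes: they are no part of the job. What is shaped like the gauge but turquoise is not meant. There is more than one size of the part that bears stand_deck; the job needs the largest.

How it is judged:
By the outcome, as a careful person would: the job done as asked, in the order asked, and still so for the second after the job is handed in, with the robot touching nothing.
It also fails if it takes over 56 s, if anything falls off the work surface, if the arm or the gripper's body presses on something with over 40 N, if the wrist force passes 120 N, or if a joint passes its speed limit or range.

## Working session

There is one attempt and no reset: what is moved stays moved. The work goes in short steps, Python scripts to look and compute and a shell command to move; the robot and the scene stay as the last step left them, time stands still between calls to the robot, and variables do not carry over. Pictures are saved under pics/ and viewed, about 8 in all and at most 12, crops included, and the job is handed in when it is done.

```bash
mkdir -p pics; ls; cat > h.py <<'E'
from cell import *
import numpy as np, cv2
from scipy.spatial.transform import Rotation as R
def pose(c,st):
    if "eye" in c: return np.array(c["rotation"]),np.array(c["eye"])
    Rt=R.from_euler('xyz',st["tool_rot"]).as_matrix(); T=np.array(c["T_tool_cam"])
    return Rt@T[:3,:3], Rt@T[:3,3]+np.array(st["tool_pos"])
def ray(c,P,at):
    v,u=at; d=np.array([(u-c["cx"])/c["fx"],(v-c["cy"])/c["fy"]]); s=d.copy()
    for _ in range(20): s=d/(1+c["k1"]*(s@s))
    return P[0]@np.array([s[0],s[1],1.0])
def onz(c,P,at,z):
    d=ray(c,P,at); return P[1]+d*(z-P[1][2])/d[2]
def proj(c,P,X):
    p=P[0].T@(np.array(X)-P[1]); s=p[:2]/p[2]; s=s*(1+c["k1"]*(s@s))
    return [c["fy"]*s[1]+c["cy"],c["fx"]*s[0]+c["cx"]]
def shot(n):
    st=observe(); c=read_camera(n); return c,pose(c,st),st
E
python3 - <<'E'
from h import *
np.set_printoptions(precision=4,suppress=True)
print(observe())
Z={"rod_head":.14,"gauge":.085,"holder_mouth":.12,"stand_deck":.085,"spare_post":0,"lens_cell":0,"cleaner":0,"spare_clamp":0,"screwdriver":0}
for n in ("scene","side"):
    c,P,st=shot(n); cv2.imwrite(f"pics/{n}.png",c["img"]); print(n,P[1])
    for l,z in Z.items():
        for d in place_of(n,l)[:5]:
            print(l,np.round(d["at"]),round(d["conf"],2),onz(c,P,d["at"],z))
E
```

```text
pics
{'time': 0.0, 'qpos': array([-1.325 ,  0.3427,  1.525 ,  0.    ,  1.2754, -0.146 ]), 'qvel': array([-0.0006,  0.0003,  0.0012,  0.0005,  0.0001,  0.0019]), 'joint_efforts': array([ -0.0005, -43.1242, -24.4218,   0.0719,   0.056 ,  -0.0001]), 'tool_pos': array([ 0.2004, -0.4848,  0.226 ]), 'tool_rot': array([-3.1401, -0.0003,  0.3918]), 'contact_force': array([ 0.5688, -0.1191,  0.8167]), 'torque': array([-0.0201,  0.0181, -0.0003]), 'opening': 0.09157763437181606}
scene [0.928  0.6434 1.1162]Traceback (most recent call last):
  File "<stdin>", line 9, in <module>
  File "h.py", line 13, in onz
    d=ray(c,P,at); return P[1]+d*(z-P[1][2])/d[2]
                                             ~^^^
IndexError: invalid index to scalar variable.
```

View pics/scene.png

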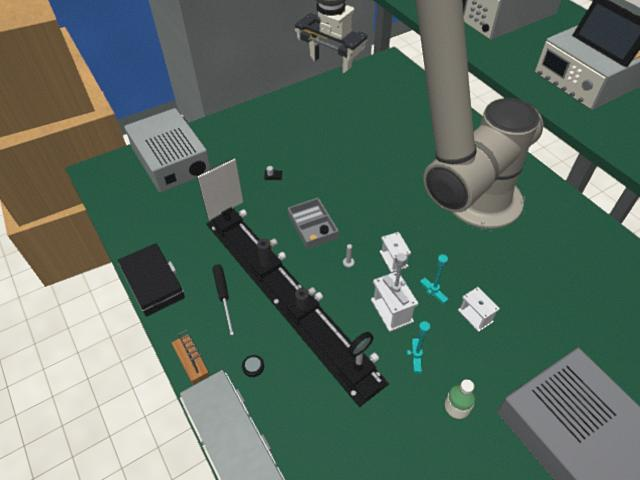

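The scene picture shows the steel gauge (head at about row 260, column 399) on the largest stand (300, 393). There are two turquoise look-alikes at (262, 442) and (327, 424), and two smaller, empty stands at (250, 395) and (307, 478). On the rail, the taller holder is at (242, 264) and the shorter at (293, 302). The rotation is evidently given as roll, pitch and yaw, so I'll fix the helper.

```bash
sed -i 's/return np.array(c\["rotation"\]),/r=np.array(c["rotation"]); return (r if r.ndim==2 else R.from_euler("xyz",r).as_matrix()),/; s/^    if "eye" in c: r/    if "eye" in c:\n        r/' h.py
python3 - <<'E'
from h import *
np.set_printoptions(precision=4,suppress=True)
Z={"rod_head":.205,"gauge":.085,"holder_mouth":.12,"stand_deck":.085,"spare_post":0,"lens_cell":0,"cleaner":0,"spare_clamp":0}
S={}
for n in ("scene","side"):
    c,P,st=shot(n); cv2.imwrite(f"pics/{n}.png",c["img"]); print(n,c["rotation"],P[1]); S[n]=(c,P)
    for l,z in Z.items():
        for d in place_of(n,l)[:5]:
            print(l,np.round(d["at"]),round(d["conf"],2),onz(c,P,d["at"],z))
a=cv2.resize(S["scene"][0]["img"][200:350,230:480],None,fx=3.2,fy=3.2,interpolation=cv2.INTER_CUBIC)
cv2.imwrite("pics/crop1.png",a)
E
```

```text
scene [-2.4694 -0.0034  2.5741] [0.928  0.6434 1.1162]
rod_head [324. 425.] 0.66 [0.4885 0.3024 0.205 ]
rod_head [257. 443.] 0.6 [0.3558 0.1971 0.205 ]
rod_head [258. 401.] 0.47 [0.4336 0.1537 0.205 ]
gauge [290. 393.] 0.76 [0.437  0.1499 0.085 ]
gauge [355. 418.] 0.6 [0.49   0.3076 0.085 ]
holder_mouth [240. 264.] 0.64 [ 0.6258 -0.1061  0.12  ]
stand_deck [301. 480.] 0.96 [0.2923 0.2778 0.085 ]
stand_deck [245. 399.] 0.74 [0.3474 0.0544 0.085 ]
stand_deck [292. 391.] 0.6 [0.4445 0.1513 0.085 ]
spare_post [264. 350.] 0.73 [ 0.4419 -0.013   0.    ]
lens_cell [368. 253.] 0.55 [0.7816 0.1086 0.    ]
cleaner [410. 458.] 0.95 [0.4622 0.4251 0.    ]
spare_clamp [179. 274.] 0.49 [ 0.459  -0.3838  0.    ]
side [-2.1712  0.0095 -2.4929] [-0.0014  0.7235  0.7489]
rod_head [324. 378.] 0.76 [0.2796 0.2347 0.205 ]
rod_head [324. 270.] 0.54 [0.4079 0.3314 0.205 ]
rod_head [220. 446.] 0.18 [ 0.3262 -0.086   0.205 ]
gauge [376. 278.] 0.93 [0.4063 0.3269 0.085 ]
gauge [374. 375.] 0.79 [0.2812 0.2281 0.085 ]
gauge [314. 327.] 0.73 [0.4319 0.1618 0.085 ]
gauge [206. 327.] 0.5 [ 0.6659 -0.1488  0.085 ]
holder_mouth [211. 325.] 0.62 [ 0.6207 -0.0818  0.12  ]
stand_deck [308. 329.] 0.84 [0.4383 0.1471 0.085 ]
stand_deck [306. 401.] 0.8 [0.3322 0.0598 0.085 ]
stand_deck [402. 364.] 0.75 [0.2642 0.2865 0.085 ]
spare_post [298. 370.] 0.81 [ 0.4419 -0.0082  0.    ]
lens_cell [268. 227.] 0.65 [0.7726 0.1066 0.    ]
cleaner [428. 222.] 0.86 [0.4594 0.4196 0.    ]
spare_clamp [220. 445.] 0.78 [ 0.4529 -0.3925  0.    ]
```

View pics/side.png

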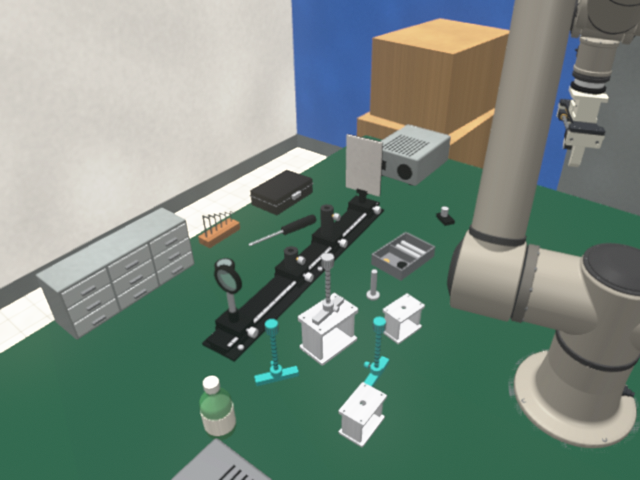

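View pics/crop1.png

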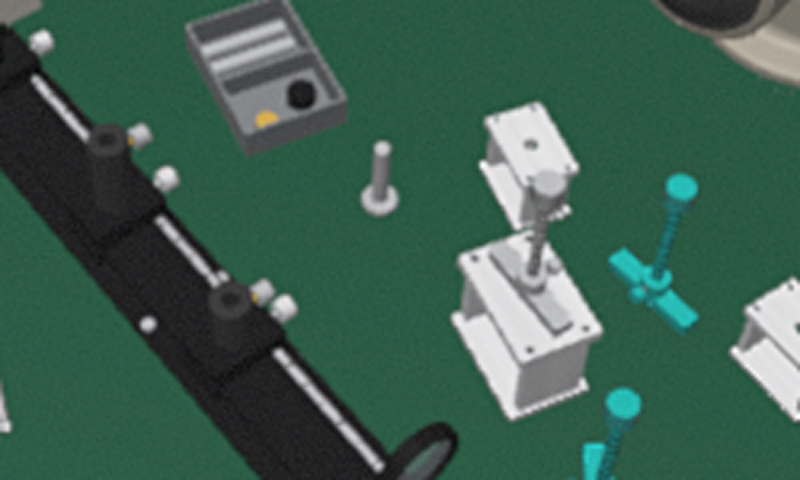

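```bash
python3 - <<'E'
from h import *
import cell; print([ (k,getattr(cell,k)) for k in dir(cell) if 'grip' in k.lower()])
np.set_printoptions(precision=4,suppress=True)
c,P,st=shot("scene")
def an(a,b,z):
    A=onz(c,P,a,z);B=onz(c,P,b,z); print(A,B,np.linalg.norm(B-A),np.arctan2(*(B-A)[1::-1]))
an((279.7,386.3),(301.6,408.8),.097)
an((215,218),(390,372),.02)
# two-view triangulation of mouth and gauge
c2,P2,_=shot("side")
def tri(a,b):
    d1=ray(c,P,a);d2=ray(c2,P2,b);A=np.stack([d1,-d2],1);s=np.linalg.lstsq(A,P2[1]-P[1],rcond=None)[0]
    return P[1]+s[0]*d1,P2[1]+s[1]*d2
print(tri((242,264),(210,327)),tri((258,400),(258,327)),tri((185,235),(135,365)))
E
```

```text
[('grip_point_offset', 0.0188)]
[0.4393 0.1261 0.097 ] [0.4321 0.1998 0.097 ] 0.07405526658654377 1.6688210949929587
[ 0.6593 -0.3245  0.02  ] [0.5956 0.2985 0.02  ] 0.626246952133885 1.672752964065474
(array([ 0.6276, -0.106 ,  0.1149]), array([ 0.6298, -0.101 ,  0.1105])) (array([0.4362, 0.1538, 0.2087]), array([0.4361, 0.1535, 0.2089])) (array([ 0.6367, -0.2083,  0.2223]), array([ 0.6183, -0.2376,  0.2563]))
```

```bash
python3 -m inch '[[[0,0,-50,0],[0,0,-50,0],[56,-28,-20,0],[56,-28,0,0],[56,-28,0,0],[56,-28,0,0]]]' -1 20
```

```text
time: 1.85
tool_pos: [0.3635, -0.2972, 0.346]
tool_rot: [3.141, -0.0, 0.391]
contact_force: [1.3, -0.7, -0.5]
opening: 0.0917
```

```bash
python3 -m inch '[[[26,-43,0,-0.183],[34,-38,0,-0.183],[40,-31,0,-0.183],[45,-23,0,-0.183],[48,-14,0,-0.183],[50,-5,0,-0.183],[50,4,0,-0.183],[49,13,0,0],[20,5,0,0],[0,0,0,0]]]'; python3 - <<'E'
from h import *
np.set_printoptions(precision=4,suppress=True)
c,P,st=shot("wrist"); print(st["tool_pos"],st["tool_rot"],np.array(c["T_tool_cam"]))
cv2.imwrite("pics/w1.png",c["img"])
for l,z in {"rod_head":.205,"gauge":.085,"stand_deck":.085}.items():
    for d in place_of("wrist",l)[:4]: print(l,np.round(d["at"]),round(d["conf"],2),onz(c,P,d["at"],z))
E
```

```text
time: 3.1
tool_pos: [0.4288, 0.1212, 0.3456]
tool_rot: [-3.141, 0.0, 1.676]
contact_force: [0.1, -0.2, -0.5]
opening: 0.092
[0.4288 0.1212 0.3456] [-3.1413  0.0001  1.6756] [[ 0.0005 -0.9694 -0.2455  0.0662]
 [ 1.      0.0007 -0.0009  0.0002]
 [ 0.0011 -0.2455  0.9694 -0.1586]
 [ 0.      0.      0.      1.    ]]
rod_head [162. 212.] 0.78 [0.3368 0.1727 0.205 ]
rod_head [ 61. 365.] 0.72 [0.4513 0.2612 0.205 ]
rod_head [196. 329.] 0.66 [0.4359 0.1554 0.205 ]
gauge [162. 236.] 0.92 [0.33   0.1699 0.085 ]
gauge [ 87. 351.] 0.78 [0.4517 0.2632 0.085 ]
gauge [182. 326.] 0.75 [0.4363 0.1577 0.085 ]
stand_deck [271. 242.] 0.78 [0.3439 0.0384 0.085 ]
stand_deck [ 66. 198.] 0.67 [0.2838 0.2672 0.085 ]
stand_deck [183. 323.] 0.65 [0.4321 0.1568 0.085 ]
```

View pics/w1.png

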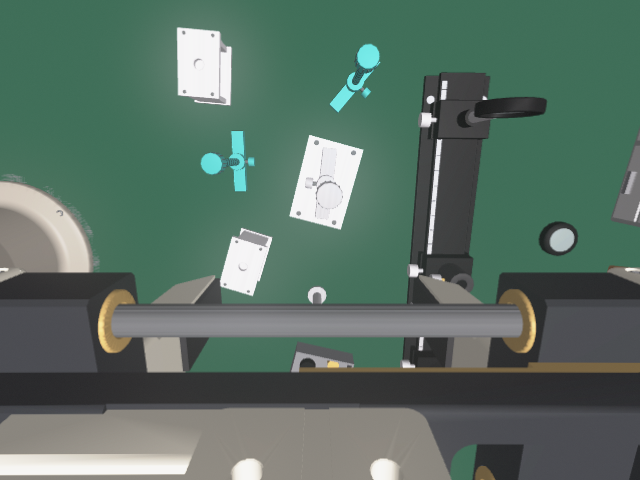

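The wrist view shows the steel gauge's head at about (194, 329), on the largest stand (183, 325). The turquoise ones, at (162, 212) and (57, 367), stay out of it.

```bash
python3 -m inch '[[[16,5,-0,0],[16,6,20,0],[0,0,35,0],[0,0,25,0],[0,0,0,0],[0,0,0,0]]]'; python3 - <<'E'
from h import *
np.set_printoptions(precision=4,suppress=True)
c,P,st=shot("wrist"); print(st["tool_pos"],st["tool_rot"],st["contact_force"])
cv2.imwrite("pics/w2.png",c["img"])
for l,z in {"rod_head":.205,"gauge":.085,"stand_deck":.085}.items():
    for d in place_of("wrist",l)[:4]: print(l,np.round(d["at"]),round(d["conf"],2),onz(c,P,d["at"],z))
E
```

```text
time: 4.05
tool_pos: [0.4373, 0.1533, 0.2668]
tool_rot: [3.14, -0.0, 1.673]
contact_force: [-1.1, -0.6, 0.4]
opening: 0.0918
[0.4373 0.1533 0.2668] [ 3.1398 -0.0001  1.6725] [-1.0882 -0.5501  0.4223]
rod_head [206. 174.] 0.85 [0.3452 0.1795 0.205 ]
rod_head [257. 315.] 0.77 [0.4363 0.1554 0.205 ]
rod_head [ 79. 365.] 0.71 [0.4539 0.2644 0.205 ]
gauge [225. 315.] 0.95 [0.436  0.1533 0.085 ]
gauge [103. 349.] 0.73 [0.4555 0.2681 0.085 ]
gauge [188. 215.] 0.7 [0.3376 0.1788 0.085 ]
stand_deck [317. 219.] 0.97 [0.3459 0.0457 0.085 ]
stand_deck [ 79. 158.] 0.75 [0.2844 0.2699 0.085 ]
stand_deck [221. 315.] 0.66 [0.4354 0.1569 0.085 ]
```

View pics/w2.png

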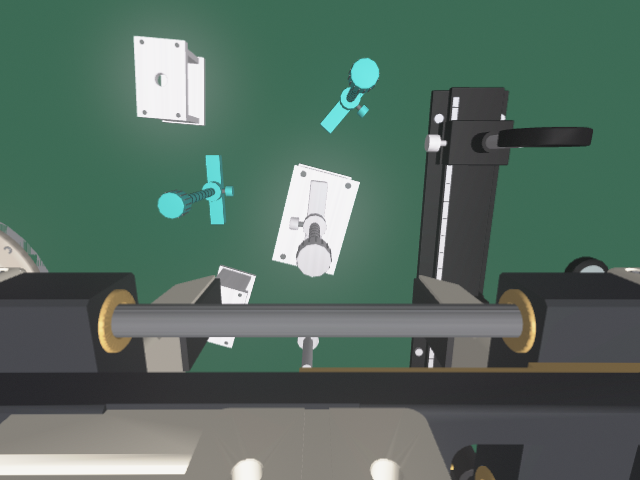

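The head sits at (257, 315) between the open fingers. The fix agrees with the tool position to within 2 mm, so I'll go down and grip.

```bash
python3 -m inch '[[[1,-0.5,40,0],[0,0,30,0],[0,0,12,0],[0,0,0,0],[0,0,0,0]]]'; python3 -m inch '[[[0,0,0,0],[0,0,0,0],[0,0,0,0],[0,0,0,0],[0,0,0,0],[0,0,0,0]]]' 1 40
```

```text
time: 4.88
tool_pos: [0.4369, 0.1542, 0.185]
tool_rot: [3.139, -0.0, 1.673]
contact_force: [-0.2, 0.2, 0.2]
opening: 0.0917
time: 5.62
tool_pos: [0.436, 0.154, 0.1837]
tool_rot: [-3.142, 0.0, 1.673]
contact_force: [0.7, -0.5, 0.3]
opening: 0.0365
```

```bash
python3 -m inch '[[[0,0,0,0],[0,0,0,0],[0,0,0,0],[0,0,0,0]]]'; python3 -m inch '[[[0,0,-10,0],[0,0,-20,0],[0,0,-40,0],[0,0,-30,0],[0,0,0,0],[0,0,0,0]]]'
```

```text
time: 6.12
tool_pos: [0.436, 0.154, 0.1837]
tool_rot: [-3.142, 0.0, 1.673]
contact_force: [-0.1, -0.1, -0.4]
opening: 0.021
time: 6.88
tool_pos: [0.4354, 0.1539, 0.2827]
tool_rot: [-3.14, 0.0, 1.673]
contact_force: [0.6, 0.2, -2.1]
opening: 0.021
```

The weight of about 2.1 N shows the whole gauge is hanging. I'll carry it to just beside the taller holder and look.

```bash
python3 -m inch '[[[-20,8,0,0],[-45,18,0,0],[-50,20,0,0],[-55,21,0,0],[-55,20,0,0],[-50,18,0,0],[-33,14,0,0],[0,0,0,0],[0,0,0,0],[0,0,0,0]]]'; python3 - <<'E'
from h import *
np.set_printoptions(precision=4,suppress=True)
Z={"rod_head":.301,"rod_tip":.171,"holder_mouth":.12}
im=[]
S={}
for n in ("wrist","scene","side"):
    c,P,st=shot(n); print(n,st["tool_pos"],st["tool_rot"]); S[n]=(c,P)
    cv2.imwrite(f"pics/{n}3.png",c["img"])
    for l,z in Z.items():
        for d in place_of(n,l)[:4]: print(l,np.round(d["at"],1),round(d["conf"],2),onz(c,P,d["at"],z))
def crop(n,r,c0,h,w,f): return cv2.resize(S[n][0]["img"][r:r+h,c0:c0+w],None,fx=f,fy=f,interpolation=cv2.INTER_CUBIC)
p=[int(x) for x in proj(*S["scene"],[.605,-.12,.15])];q=[int(x) for x in proj(*S["side"],[.605,-.12,.15])]
print(p,q)
w=cv2.resize(S["wrist"][0]["img"],(400,300))
a=crop("scene",p[0]-75,p[1]-50,150,100,4);b=crop("side",q[0]-75,q[1]-50,150,100,4)
cv2.imwrite("pics/c3.png",np.hstack([a,b]))
E
```

```text
time: 8.12
tool_pos: [0.5853, -0.1391, 0.2834]
tool_rot: [-3.141, -0.001, 1.674]
contact_force: [0.2, 0.4, -2.8]
opening: 0.0212
wrist [ 0.5853 -0.1391  0.2834] [-3.1408 -0.0005  1.6741]
rod_head [315.6 317.9] 0.63 [ 0.5862 -0.1403  0.301 ]
holder_mouth [190.6 375.8] 0.64 [ 0.6349 -0.0983  0.12  ]
scene [ 0.5857 -0.1395  0.2841] [3.1412 0.0002 1.6737]
rod_head [258.6 442.9] 0.77 [0.4192 0.2476 0.301 ]
rod_head [166.4 268.1] 0.71 [ 0.5772 -0.1456  0.301 ]
rod_head [324.  427.5] 0.46 [0.532  0.3413 0.301 ]
rod_tip [293.3 432.6] 0.64 [0.4141 0.2423 0.171 ]
rod_tip [209.6 268.9] 0.62 [ 0.589  -0.1432  0.171 ]
rod_tip [357.5 416.4] 0.52 [0.5326 0.3384 0.171 ]
holder_mouth [240.4 265.1] 0.7 [ 0.6247 -0.1051  0.12  ]
side [ 0.5858 -0.1401  0.2839] [3.1413 0.0002 1.673 ]
rod_head [132.9 352.3] 0.78 [ 0.5907 -0.1436  0.301 ]
rod_head [324.4 379.1] 0.73 [0.2277 0.3212 0.301 ]
rod_head [325.7 271.3] 0.56 [0.3329 0.4022 0.301 ]
rod_tip [375.6 376.8] 0.67 [0.2408 0.2943 0.171 ]
rod_tip [377.4 276. ] 0.55 [0.3541 0.3829 0.171 ]
holder_mouth [208.4 323.9] 0.69 [ 0.6305 -0.09    0.12  ]
holder_mouth [133.  351.1] 0.26 [ 0.8325 -0.4912  0.12  ]
[224, 268] [195, 340]
```

View pics/wrist3.png

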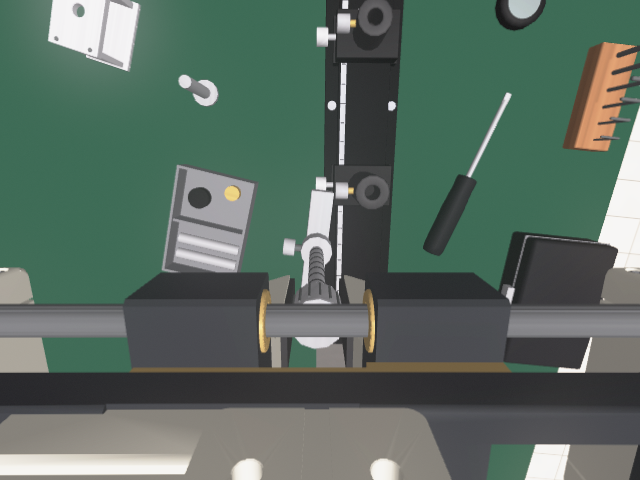

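View pics/c3.png

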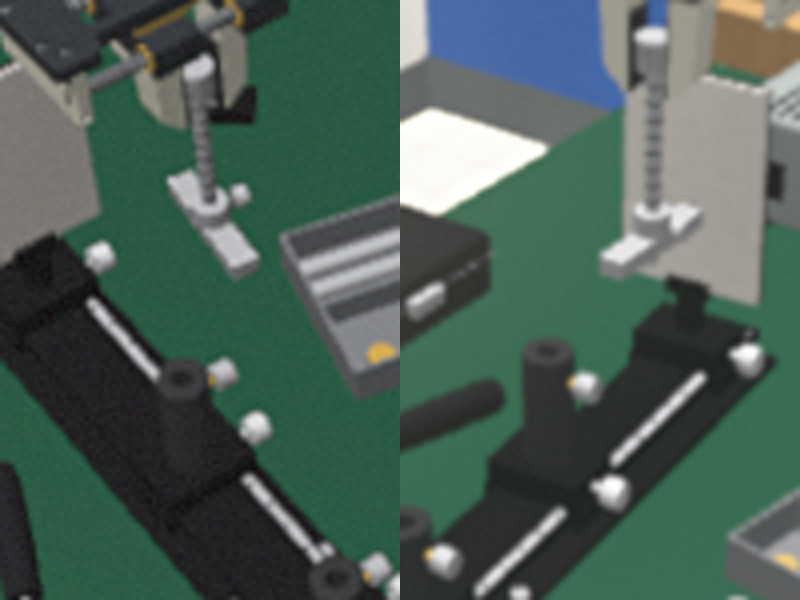

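The taller holder's bore is at (191, 373) in the wrist view, about (0.633, -0.099) m, and the gauge hangs straight from the grip. I'll move a little nearer for a second fix and segment the bore precisely.

```bash
cat > bore.py <<'E'
from h import *
np.set_printoptions(precision=4,suppress=True)
def bore(c,P,guess,z,f=8,h=32):
    v,u=proj(c,P,guess); r,k=int(v)-h,int(u)-h
    g=cv2.cvtColor(c["img"],cv2.COLOR_BGR2GRAY)[r:r+2*h,k:k+2*h]
    return cv2.resize(g,None,fx=f,fy=f,interpolation=cv2.INTER_CUBIC),(r,k)
E
python3 -m inch '[[[0,10,0,0],[0,10,0,0],[0,0,0,0],[0,0,0,0],[0,0,0,0]]]'; python3 - <<'E'
from bore import *
c,P,st=shot("wrist"); print(st["tool_pos"],st["tool_rot"])
for d in place_of("wrist","holder_mouth")[:2]: print(np.round(d["at"],1),d["conf"],onz(c,P,d["at"],.12))
g,(r,k)=bore(c,P,[.6325,-.099,.12],.12)
big=cv2.convertScaleAbs(g,alpha=3)
# overlays: predicted circles (bore r 6.5, rim r 16) for candidate centre
def circ(ctr,rad,col,im):
    pts=[proj(c,P,[ctr[0]+rad*np.cos(t),ctr[1]+rad*np.sin(t),.12]) for t in np.linspace(0,2*np.pi,60)]
    pts=np.int32([[(p[1]-k+.5)*8-.5,(p[0]-r+.5)*8-.5] for p in pts]); cv2.polylines(im,[pts],True,col,1)
im=cv2.cvtColor(big,cv2.COLOR_GRAY2BGR); o=im.copy()
circ([.6325,-.099],.0065,(0,0,255),o); circ([.6325,-.099],.016,(0,255,255),o)
np.save("g.npy",g); print(r,k); cv2.imwrite("pics/b1.png",cv2.resize(np.hstack([im,o]),(800,400)))
# template fit: contrast between annulus (7.5..15 mm) and bore (<5.5 mm)
G=cv2.cvtColor(c["img"],cv2.COLOR_BGR2GRAY).astype(np.float32)
def mean(ctr,r0,r1):
    s=[];
    for rad in np.linspace(r0,r1,6):
        for t in np.linspace(0,2*np.pi,48,endpoint=False):
            s.append(proj(c,P,[ctr[0]+rad*np.cos(t),ctr[1]+rad*np.sin(t),.12]))
    s=np.float32(s); return cv2.remap(G,s[:,1].reshape(1,-1),s[:,0].reshape(1,-1),cv2.INTER_LINEAR)[0]
best=[]
for x in np.arange(.622,.643,.0005):
    for y in np.arange(-.11,-.088,.0005):
        b=mean((x,y),.001,.0058);a=mean((x,y),.0075,.0105); best.append((a.mean()-b.mean()-.5*a.std()-.5*b.std(),x,y))
best.sort(reverse=True); print(np.array(best[:6]))
E
```

```text
time: 9.35
tool_pos: [0.6055, -0.1382, 0.2837]
tool_rot: [-3.141, 0.0, 1.673]
contact_force: [-0.7, -0.7, -2.2]
opening: 0.021
[ 0.6055 -0.1382  0.2837] [-3.1415  0.0001  1.6727]
[188.6 349.1] 0.82 [ 0.631  -0.0984  0.12  ]
157 318
[[21.9564  0.632  -0.1   ]
 [21.8351  0.6325 -0.1   ]
 [21.3066  0.6325 -0.1005]
 [21.2754  0.632  -0.1005]
 [21.1057  0.632  -0.0995]
 [20.9389  0.6325 -0.0995]]
```

View pics/b1.png

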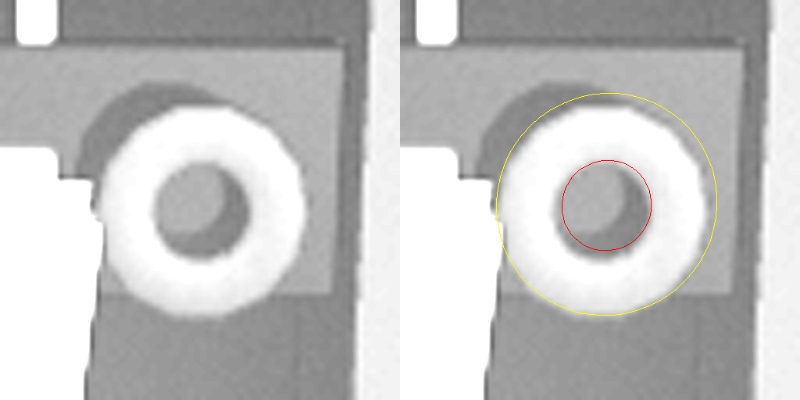

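```bash
python3 -m inch '[[[17,15,0,0],[17,15,0,0],[0,0,20,0],[0,0,14,0],[0,0,0,0],[0,0,0,0],[0,0,0,0],[0,0,0,0]]]'; python3 - <<'E'
from bore import *
st=observe();print(st["tool_pos"],st["tool_rot"],st["contact_force"])
out=[]
t0=np.array(st["tool_pos"])
for n in ("scene","side"):
    c,P,st=shot(n)
    v,u=proj(c,P,[.632,-.1,.14]); r,k=int(v)-38,int(u)-25; f=8
    im=cv2.resize(c["img"][r:r+75,k:k+50],None,fx=f,fy=f,interpolation=cv2.INTER_CUBIC)
    im=cv2.convertScaleAbs(im,alpha=1.8)
    q=lambda X:tuple(int((a-b+.5)*f) for a,b in zip(proj(c,P,X)[::-1],(k,r)))
    # expected: mouth (red dot + ring), rod axis below bar (green) dropped to rim
    ring=lambda z,rad,col,ctr:cv2.polylines(im,[np.int32([q([ctr[0]+rad*np.cos(t),ctr[1]+rad*np.sin(t),z]) for t in np.linspace(0,6.28,40)])],True,col,1)
    ring(.12,.0065,(0,0,255),(.632,-.1)); ring(.12,.016,(0,0,255),(.632,-.1))
    cv2.line(im,q([t0[0],t0[1]+.0014,.19]),q([t0[0],t0[1]+.0014,.12]),(0,255,0),1)
    out.append(im)
    for l in("rod_tip","gauge","holder_mouth"):
        for d in place_of(n,l)[:4]: print(n,l,np.round(d["at"],1),round(d["conf"],2))
    print(proj(c,P,[.632,-.1,.12]))
cv2.imwrite("pics/c4.png",np.hstack(out))
E
```

```text
time: 10.45
tool_pos: [0.6322, -0.1016, 0.2503]
tool_rot: [3.141, 0.0, 1.672]
contact_force: [0.0, 0.9, -2.2]
opening: 0.0211
[ 0.6322 -0.1016  0.2503] [3.1406 0.0004 1.6725] [ 0.0486  0.8864 -2.2148]
scene rod_tip [354.3 416.6] 0.75
scene rod_tip [293.9 432.4] 0.68
scene gauge [235.1 259.2] 0.79
scene gauge [356.8 416. ] 0.77
scene gauge [293.4 432.6] 0.65
scene gauge [263.2 346. ] 0.42
scene holder_mouth [240.  261.8] 0.82
[np.float64(243.13232641988077), np.float64(263.38339252149103)]
side rod_tip [375.8 375.2] 0.76
side rod_tip [377.6 278. ] 0.74
side gauge [195.9 323.5] 0.69
side gauge [370.4 373.5] 0.69
side gauge [374.7 276.1] 0.65
side holder_mouth [209.4 324.7] 0.85
side holder_mouth [148.8 323.7] 0.17
[np.float64(206.42754357260657), np.float64(325.96766170046465)]
```

View pics/c4.png

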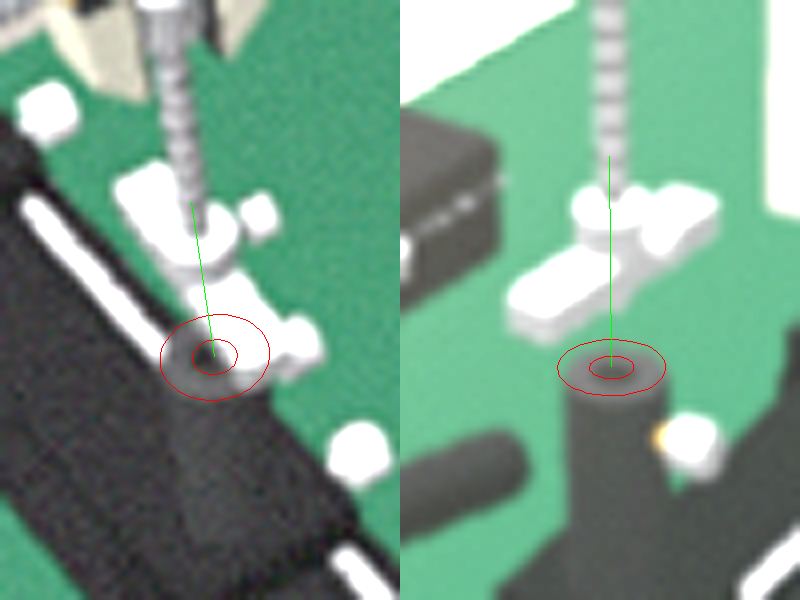

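Both side views put the rod over the bore to within about 1 mm, with the mouth perhaps 0.6 mm further toward -y. I'll nudge that way and go down, feeling the force.

```bash
python3 -m inch '[[[-0.6,0,6,0],[0,0,5,0],[0,0,0,0]]]'|egrep 'pos|force';for i in 1;do python3 -m inch '[[[0,0,2,0],[0,0,0,0]]]'|egrep 'pos|force';done; python3 -m inch '[[[0,0,2,0],[0,0,0,0]]]'|egrep 'pos|force'
```

```text
tool_pos: [0.6318, -0.1019, 0.2378]
contact_force: [-0.1, 0.6, -1.3]
tool_pos: [0.6321, -0.1019, 0.2366]
contact_force: [0.4, 0.6, -1.5]
tool_pos: [0.632, -0.1019, 0.2346]
contact_force: [-0.1, 0.1, -2.7]
```

```bash
python3 -m inch '[[[0,0,1.5,0],[0,0,0,0]]]'|egrep 'pos|force'; python3 -m inch '[[[0,0,1.5,0],[0,0,0,0]]]'|egrep 'pos|force'
```

```text
tool_pos: [0.632, -0.1019, 0.2331]
contact_force: [-1.2, -0.8, -2.1]
tool_pos: [0.632, -0.1019, 0.2316]
contact_force: [-0.2, -0.1, -2.2]
```

```bash
python3 -m inch '[[[0,0,1.5,0],[0,0,0,0]]]'|egrep 'pos|force'; python3 -m inch '[[[0,0,1.5,0],[0,0,0,0]]]'|egrep 'pos|force'
```

```text
tool_pos: [0.632, -0.1019, 0.2301]
contact_force: [0.3, -0.2, -1.8]
tool_pos: [0.632, -0.1019, 0.2286]
contact_force: [0.1, -0.1, -1.8]
```

```bash
python3 -m inch '[[[0,0,1.5,0],[0,0,0,0]]]'|egrep 'pos|force'; python3 -m inch '[[[0,0,1.5,0],[0,0,0,0]]]'|egrep 'pos|force'
```

```text
tool_pos: [0.632, -0.1019, 0.227]
contact_force: [-0.5, -0.2, -2.4]
tool_pos: [0.632, -0.102, 0.2256]
contact_force: [0.1, 0.5, -2.7]
```

```bash
python3 -m inch '[[[0,0,1.5,0],[0,0,0,0]]]'|egrep 'pos|force'; python3 -m inch '[[[0,0,1.5,0],[0,0,0,0]]]'|egrep 'pos|force'; python3 - <<'E'
from bore import *
out=[]
for n in ("scene","side"):
    c,P,st=shot(n)
    v,u=proj(c,P,[.632,-.1,.14]); r,k=int(v)-38,int(u)-25; f=8
    out.append(cv2.convertScaleAbs(cv2.resize(c["img"][r:r+75,k:k+50],None,fx=f,fy=f,interpolation=cv2.INTER_CUBIC),alpha=1.5))
cv2.imwrite("pics/c5.png",np.hstack(out))
E
```

```text
tool_pos: [0.632, -0.1019, 0.2241]
contact_force: [0.4, 0.6, -2.1]
tool_pos: [0.632, -0.102, 0.2226]
contact_force: [-0.1, -0.0, -1.9]
```

View pics/c5.png

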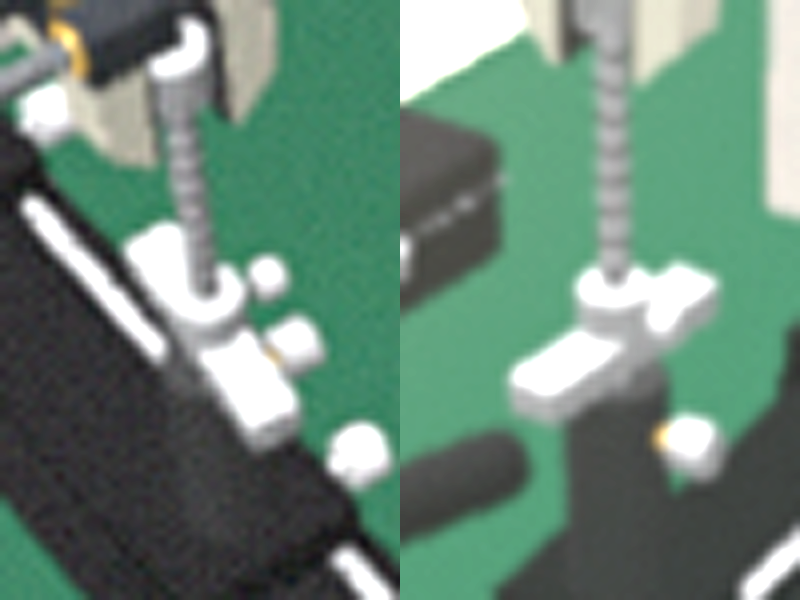

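The rod is in the bore without touching, and the bar is about 4 mm above the rim. Next I'll seat the bar and push the rod through the first, safe part of the travel.

```bash
cat > ok.py <<'E'
from cell import *
import sys
s=observe(); print("z %.4f"%s["tool_pos"][2],s["contact_force"].round(1)); sys.exit(bool(s["contact_force"][2]>8.5))
E
I="python3 -m inch"; F=/dev/null
$I '[[[0,0,1.5,0],[0,0,0,0]]]'>$F; python3 ok.py && $I '[[[0,0,1.5,0],[0,0,0,0]]]'>$F; python3 ok.py && $I '[[[0,0,1.5,0],[0,0,0,0]]]'>$F; python3 ok.py && $I '[[[0,0,1.5,0],[0,0,0,0]]]'>$F; python3 ok.py && $I '[[[0,0,1.5,0],[0,0,0,0]]]'>$F; python3 ok.py
```

```text
z 0.2211 [-0.7 -0.  -1.4]
z 0.2196 [ 0.5  0.7 -1.5]
z 0.2185 [-0.4 -0.3 -0.3]
z 0.2174 [-0.9 -0.7  3.8]
z 0.2153 [0.6 0.1 3.6]
```

The bar seated at z≈0.218, and the rod is now sliding with a steady drag of about 4 N. I'll keep pushing in small guarded steps.

```bash
I="python3 -m inch"; F=/dev/null
$I '[[[0,0,1.5,0],[0,0,1.5,0],[0,0,1.5,0]]]'>$F; python3 ok.py && $I '[[[0,0,1.5,0],[0,0,1.2,0]]]'>$F && python3 ok.py && $I '[[[0,0,1,0]]]'>$F && python3 ok.py && $I '[[[0,0,1,0]]]'>$F && python3 ok.py && $I '[[[0,0,1,0]]]'>$F && python3 ok.py && $I '[[[0,0,1,0]]]'>$F && python3 ok.py && $I '[[[0,0,1,0]]]'>$F && python3 ok.py && $I '[[[0,0,1,0]]]'>$F && python3 ok.py && $I '[[[0,0,1,0]]]'>$F && python3 ok.py && $I '[[[0,0,1,0]]]'>$F && python3 ok.py && $I '[[[0,0,1,0]]]'>$F && python3 ok.py && $I '[[[0,0,1,0]]]'>$F && python3 ok.py
```

```text
z 0.2106 [ 0.7 -0.3  3.7]
z 0.2079 [-0.1  0.3  4.7]
z 0.2070 [-0.3  0.9  4.1]
z 0.2060 [-0.  -0.2  3.8]
z 0.2050 [-0.2 -0.2  4. ]
z 0.2040 [ 0.2 -0.7  3.4]
z 0.2030 [0.7 1.  4.2]
z 0.2020 [1.  0.1 4.2]
z 0.2010 [-0.6 -0.2  3.5]
z 0.2000 [ 0.2 -0.2  4. ]
z 0.1990 [-0.2  0.2  4.5]
z 0.1980 [ 0.4 -0.6  3.7]
```

```bash
I="python3 -m inch"; F=/dev/null
$I '[[[0,0,1,0]]]'>$F; python3 ok.py && $I '[[[0,0,1,0]]]'>$F && python3 ok.py && $I '[[[0,0,1,0]]]'>$F && python3 ok.py && $I '[[[0,0,1,0]]]'>$F && python3 ok.py && $I '[[[0,0,1,0]]]'>$F && python3 ok.py && $I '[[[0,0,1,0]]]'>$F && python3 ok.py && $I '[[[0,0,1,0]]]'>$F && python3 ok.py && $I '[[[0,0,1,0]]]'>$F && python3 ok.py && $I '[[[0,0,1,0]]]'>$F && python3 ok.py && $I '[[[0,0,1,0]]]'>$F && python3 ok.py && $I '[[[0,0,1,0]]]'>$F && python3 ok.py && $I '[[[0,0,1,0]]]'>$F && python3 ok.py && $I '[[[0,0,1,0]]]'>$F && python3 ok.py && $I '[[[0,0,1,0]]]'>$F && python3 ok.py
```

```text
z 0.1970 [-0.8  0.2  4.1]
z 0.1960 [-0.2 -0.7  4.1]
z 0.1956 [-1.  -0.1  9.6]
```

```bash
python3 -m inch '[[[0,0,0,0],[0,0,0,0]]]'; python3 -m inch '[[[0,0,0.4,0],[0,0,0,0]]]'
```

```text
time: 17.58
tool_pos: [0.6322, -0.102, 0.1956]
tool_rot: [3.141, 0.0, 1.673]
contact_force: [-0.1, 1.2, 6.6]
opening: 0.0212
time: 17.82
tool_pos: [0.6323, -0.102, 0.1956]
tool_rot: [3.141, 0.001, 1.673]
contact_force: [-1.8, 0.7, 7.5]
opening: 0.0211
```

```bash
python3 -m inch '[[[0,0,0.8,0],[0,0,0,0],[0,0,0,0]]]'
```

```text
time: 18.2
tool_pos: [0.6324, -0.1021, 0.1954]
tool_rot: [3.14, 0.001, 1.673]
contact_force: [-1.4, 0.3, 10.3]
opening: 0.021
```

Bottomed: the tool's z stays put while the force climbs to about 10 N. Now straight up and out, then back to just short of the stand.

```bash
python3 -m inch '[[[0,0,-2,0],[0,0,-3,0],[0,0,-5,0],[0,0,-8,0],[0,0,-12,0],[0,0,-12,0],[0,0,-12,0],[0,0,-12,0],[0,0,-10,0],[0,0,-4,0]]]'; python3 -m inch '[[[0,0,0,0],[20,-15,0,0],[35,-28,0,0],[40,-32,0,0],[40,-32,0,0],[40,-32,0,0],[30,-23,0,0],[16,-12,0,0],[0,0,0,0],[0,0,0,0]]]';  python3 - <<'E'
from bore import *
c,P,st=shot("wrist"); print(st["tool_pos"],st["tool_rot"],st["contact_force"])
cv2.imwrite("pics/w6.png",c["img"])
for d in place_of("wrist","stand_deck")[:4]: print(np.round(d["at"],1),round(d["conf"],2),onz(c,P,d["at"],.085))
E
```

```text
time: 19.45
tool_pos: [0.6323, -0.102, 0.2747]
tool_rot: [3.141, 0.0, 1.673]
contact_force: [-0.7, 0.7, -2.0]
opening: 0.0209
time: 20.7
tool_pos: [0.4374, 0.0996, 0.2737]
tool_rot: [3.141, 0.001, 1.672]
contact_force: [0.2, -0.3, -1.8]
opening: 0.0206
[0.4374 0.0996 0.2737] [3.1412 0.0006 1.6723] [ 0.1907 -0.2842 -1.808 ]
[163.  317.9] 0.78 [0.4326 0.1584 0.085 ]
[ 19.9 165.9] 0.78 [0.2882 0.2658 0.085 ]
[269.3 220.1] 0.73 [0.343  0.0415 0.085 ]
```

View pics/w6.png

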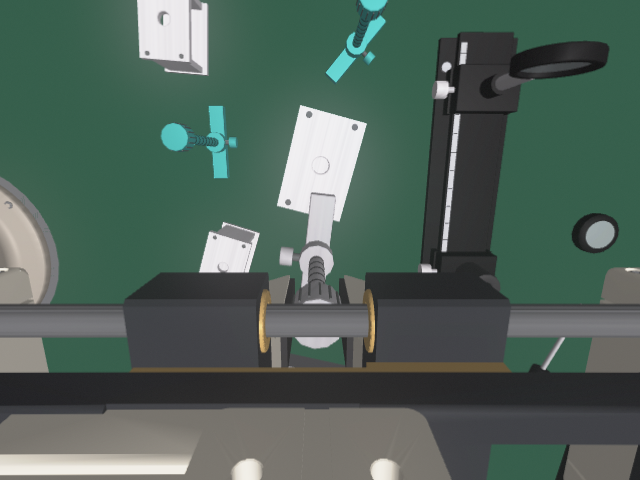

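The hole in the large stand shows empty at about (165, 320). I'll pin its centre down.

```bash
python3 - <<'E'
from bore import *
c,P,st=shot("wrist"); t=np.array(st["tool_pos"]); print(t)
G=cv2.GaussianBlur(cv2.cvtColor(c["img"],cv2.COLOR_BGR2GRAY),(0,0),.7).astype(np.float32)
cs=[np.cos(np.linspace(0,6.2832,72)),np.sin(np.linspace(0,6.2832,72))]
def ringmean(x,y,rad):
    s=np.float32([proj(c,P,[x+rad*a,y+rad*b,.085]) for a,b in zip(*cs)])
    return cv2.remap(G,s[:,1:2],s[:,0:1],cv2.INTER_LINEAR)
res=[]
for x in np.arange(.426,.445,.0005):
    for y in np.arange(.148,.167,.0005):
        d=ringmean(x,y,.0095)-ringmean(x,y,.0065); res.append((abs(d.mean())-.5*d.std(),x,y))
res.sort(reverse=True); print(np.array(res[:5])); print(onz(c,P,(165,320.5),.085))
x,y=res[0][1:]; dx,dy=x-t[0],y-.0015-t[1]; w=st["tool_rot"][2]
print("tool mm",1e3*(dx*np.cos(w)+dy*np.sin(w)),1e3*(dx*np.sin(w)-dy*np.cos(w)))
E
```

```text
[0.4373 0.0994 0.2736]
[[1.5354 0.4345 0.157 ]
 [1.4908 0.4375 0.1555]
 [1.4369 0.435  0.157 ]
 [1.4196 0.437  0.1555]
 [1.3108 0.4375 0.156 ]]
[0.4352 0.1568 0.085 ]
tool mm 56.047967306568744 2.8510846568107358
```

```bash
python3 -m inch '[[[15,1,0,0],[25,2,0,0],[15.3,0.9,0,0],[0,0,20,0],[0,0,25,0],[0,0,15,0],[0,0,4,0],[0,0,0,0],[0,0,0,0]]]'; python3 - <<'E'
from bore import *
out=[]; t0=np.array(observe()["tool_pos"])
for n in ("scene","side"):
    c,P,st=shot(n)
    v,u=proj(c,P,[.436,.156,.11]); r,k=int(v)-38,int(u)-25; f=8
    im=cv2.convertScaleAbs(cv2.resize(c["img"][r:r+75,k:k+50],None,fx=f,fy=f,interpolation=cv2.INTER_CUBIC),alpha=1.0)
    q=lambda X:tuple(int((a-b+.5)*f) for a,b in zip(proj(c,P,X)[::-1],(k,r)))
    cv2.polylines(im,[np.int32([q([.4353+.008*np.cos(t),.1567+.008*np.sin(t),.085]) for t in np.linspace(0,6.28,40)])],True,(0,0,255),1)
    cv2.line(im,q([t0[0],t0[1]+.0015,.15]),q([t0[0],t0[1]+.0015,.085]),(0,255,0),1)
    out.append(im)
cv2.imwrite("pics/c7.png",np.hstack(out))
E
```

```text
time: 21.98
tool_pos: [0.4352, 0.1558, 0.2105]
tool_rot: [3.14, -0.0, 1.673]
contact_force: [1.3, -0.1, -1.9]
opening: 0.021
```

View pics/c7.png

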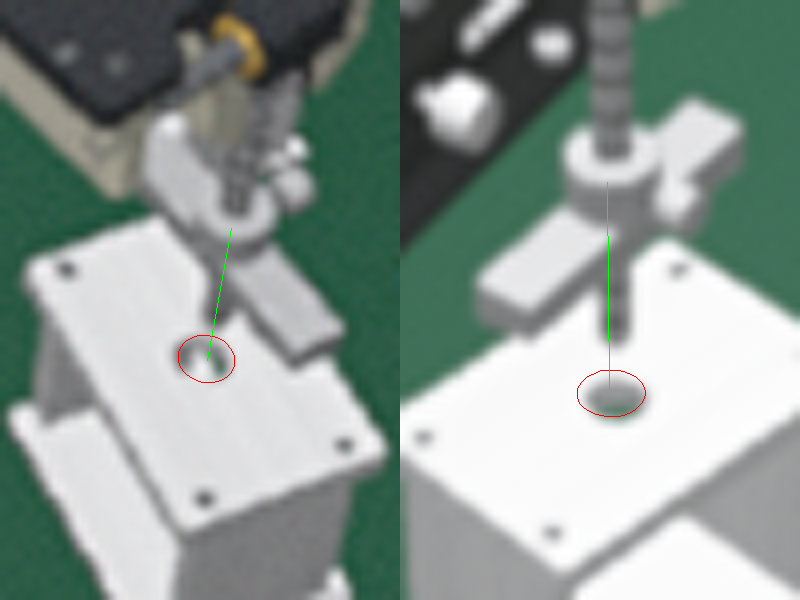

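Both views show the rod tip over the hole: (315, 217) above (358, 207) on the left, and (340, 614) above (398, 616) on the right. I'll lower it with guards.

```bash
cat > ok2.py <<'E'
from cell import *
import sys
s=observe(); print("z %.4f"%s["tool_pos"][2],s["contact_force"].round(1)); f=s["contact_force"]; sys.exit(bool(f[2]>0.3 or abs(f[0])>2.5 or abs(f[1])>2.5))
E
I="python3 -m inch"; F=/dev/null
$I '[[[0,0,4,0],[0,0,3,0],[0,0,0,0]]]'>$F; python3 ok2.py && $I '[[[0,0,1.5,0],[0,0,0,0]]]'>$F && python3 ok2.py && $I '[[[0,0,1.5,0],[0,0,0,0]]]'>$F && python3 ok2.py && $I '[[[0,0,1.5,0],[0,0,0,0]]]'>$F && python3 ok2.py && $I '[[[0,0,1.5,0],[0,0,0,0]]]'>$F && python3 ok2.py && $I '[[[0,0,1.5,0],[0,0,0,0]]]'>$F && python3 ok2.py && $I '[[[0,0,1.5,0],[0,0,0,0]]]'>$F && python3 ok2.py && $I '[[[0,0,2,0],[0,0,2,0],[0,0,0,0]]]'>$F && python3 ok2.py && $I '[[[0,0,3,0],[0,0,3,0],[0,0,0,0]]]'>$F && python3 ok2.py && $I '[[[0,0,4,0],[0,0,4,0],[0,0,2,0],[0,0,0,0]]]'>$F && python3 ok2.py
```

```text
z 0.2025 [-0.3 -0.6 -1.5]
z 0.2012 [ 0.1  0.5 -2.1]
z 0.1997 [ 0.3 -0.3 -2. ]
z 0.1982 [-0.5  0.4 -2.2]
z 0.1967 [ 0.4 -0.3 -2.2]
z 0.1952 [-0.   0.3 -2.3]
z 0.1937 [ 0.8 -0.4 -2.3]
z 0.1896 [-0.5 -0.2 -2.2]
z 0.1835 [ 0.2 -0.1 -1.7]
z 0.1736 [ 0.3 -0.1 -2.3]
```

```bash
I="python3 -m inch"; F=/dev/null
$I '[[[0,0,4,0],[0,0,4,0],[0,0,2,0],[0,0,0,0]]]'>$F; python3 ok2.py && $I '[[[0,0,1,0],[0,0,0,0]]]'>$F && python3 ok2.py && $I '[[[0,0,0.5,0],[0,0,0,0]]]'>$F && python3 ok2.py && $I '[[[0,0,0.4,0],[0,0,0,0]]]'>$F && python3 ok2.py && $I '[[[0,0,0.3,0],[0,0,0,0]]]'>$F && python3 ok2.py && $I '[[[0,0,0.3,0],[0,0,0,0]]]'>$F && python3 ok2.py && $I '[[[0,0,0.3,0],[0,0,0,0]]]'>$F && python3 ok2.py && $I '[[[0,0,0.3,0],[0,0,0,0]]]'>$F && python3 ok2.py
```

```text
z 0.1636 [-0.   0.6 -2.2]
z 0.1628 [-0.4  0.3 -2. ]
z 0.1623 [ 1.5 -0.8 -1.4]
z 0.1619 [-0.7  0.5 -2.6]
z 0.1616 [-0.1  0.3 -2. ]
z 0.1613 [-0.2 -0.6 -1.7]
z 0.1610 [ 0.1  0.5 -2.2]
z 0.1607 [ 0.3  0.7 -1.7]
```

```bash
I="python3 -m inch"; F=/dev/null
$I '[[[0,0,0.3,0],[0,0,0,0]]]'>$F; python3 ok2.py && $I '[[[0,0,0.3,0],[0,0,0,0]]]'>$F && python3 ok2.py && $I '[[[0,0,0.3,0],[0,0,0,0]]]'>$F && python3 ok2.py && $I '[[[0,0,0.3,0],[0,0,0,0]]]'>$F && python3 ok2.py && $I '[[[0,0,0.3,0],[0,0,0,0]]]'>$F && python3 ok2.py 
```

```text
z 0.1605 [-0.8 -0.7 -1.2]
z 0.1605 [-1.3 -0.3  3.2]
```

The bar touched down exactly at the predicted height, and 3.2 N is still below the sliding reading. I'll ease off 0.2 mm and release.

```bash
python3 -m inch '[[[0,0,-0.2,0],[0,0,0,0],[0,0,0,0]]]'; python3 -m inch '[[[0,0,0,0],[0,0,0,0],[0,0,0,0],[0,0,0,0],[0,0,0,0],[0,0,0,0],[0,0,0,0],[0,0,0,0]]]' -1
```

```text
time: 28.32
tool_pos: [0.4349, 0.1556, 0.1605]
tool_rot: [3.141, 0.0, 1.673]
contact_force: [-1.2, 0.2, 3.3]
opening: 0.0211
time: 29.32
tool_pos: [0.4348, 0.1556, 0.1603]
tool_rot: [3.141, 0.0, 1.673]
contact_force: [0.4, 0.8, -0.1]
opening: 0.0913
```

Released cleanly. I'll go straight up, then check.

```bash
python3 -m inch '[[[0,0,-10,0],[0,0,-25,0],[0,0,-40,0],[0,0,-40,0],[0,0,-30,0],[-30,0,-10,0],[-40,0,0,0],[0,0,0,0],[0,0,0,0]]]'; python3 - <<'E'
from bore import *
out=[]
for n in ("scene","side"):
    c,P,st=shot(n); cv2.imwrite(f"pics/{n}8.png",c["img"])
    v,u=proj(c,P,[.436,.156,.12]); r,k=int(v)-50,int(u)-33
    out.append(cv2.resize(c["img"][r:r+100,k:k+66],None,fx=6,fy=6,interpolation=cv2.INTER_CUBIC))
    for d in place_of(n,"rod_head")[:3]: print(n,np.round(d["at"],1),d["conf"],"pred t=30,35,40:",[np.round(proj(c,P,[.4352,.157,.215-t]),1) for t in(.03,.035,.04)])
cv2.imwrite("pics/c8.png",np.hstack(out))
E
```

```text
time: 30.45
tool_pos: [0.4418, 0.0863, 0.3157]
tool_rot: [3.141, -0.0, 1.672]
contact_force: [-1.0, -0.3, -0.1]
opening: 0.0917
scene [257.9 440.2] 0.65 pred t=30,35,40: [array([265.5, 400.1]), array([266.9, 399.9]), array([268.3, 399.6])]
scene [325.2 426.6] 0.64 pred t=30,35,40: [array([265.5, 400.1]), array([266.9, 399.9]), array([268.3, 399.6])]
scene [263.1 397.2] 0.59 pred t=30,35,40: [array([265.5, 400.1]), array([266.9, 399.9]), array([268.3, 399.6])]
side [325.6 272. ] 0.93 pred t=30,35,40: [array([269.9, 326.3]), array([272.2, 326.4]), array([274.4, 326.4])]
side [270.3 327.4] 0.84 pred t=30,35,40: [array([269.9, 326.3]), array([272.2, 326.4]), array([274.4, 326.4])]
side [322.9 379.6] 0.68 pred t=30,35,40: [array([269.9, 326.3]), array([272.2, 326.4]), array([274.4, 326.4])]
```

```bash
python3 -c "
from cell import *
print(hand_in(), observe()['time'])"
```

```text
the job is handed in; nothing more can be done
the job is handed in; nothing more can be done
```

I measured the taller holder and set the gauge back upright on the large stand, then handed the job in at about 30.5 s.

**What I did:** I lifted the steel gauge by its head and seated its bar on the taller holder's rim, with the rod in the bore. I pushed at a steady drag of about 4 N until the tool stopped at z = 0.1955 m with the force climbing to about 10 N, which I took as the floor. I then carried it back, lowered it through the stand's hole, let go and backed off.

**Rod not shifted:**
- **Height:** the bar touched the deck with the tool at z = 0.1605 m; 0.1605 was predicted from the bottoming height, so the rod does not appear to have moved on the way back.
- **Margin:** the set-down force peaked at 3.3 N, below the roughly 4 N at which the rod slides, but not by much. Easing off 0.2 mm before release did not lower it.

**After release:** the network found the head at (270, 327) in the side picture. That fits an upright gauge with about 31 mm of rod travel, good only to a few millimetres, so read the depth from the gauge. The scene picture's fix was 2 to 3 pixels off the prediction.

**Not checked:** the last close-up was refused because I had used up the picture limit. That the bar sits flat rests on the contact height and that head position, not on a final look. I also did not look over the other objects at the end.

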